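Load the cap torque tester and set its click sleeve

ROBOT

A 6-joint arm with a two-finger parallel gripper is mounted at the origin on a cart in front of the work surface, level with it; the furniture and walls round the work are solid. World frame = base frame: x ahead of the robot, y to its left, z up, the work surface at z = 0. Lengths are in mm, angles in degrees, forces in N, time in s.
With the tool pointing down it reaches from about 300 to 850 mm from the base axis. Payload 4.2 kg.
Tool frame: the origin (TCP) lies on the centre line of the jaws, within the pads' length; the fingertips stand 14 mm ahead of it and the grasp point (between the pads) lies 5 mm behind it; z points along the fingers, y is the line along which they close (so a half turn about z gives the same grasp; the last joint's range is limited). The gripper opens to 91 mm and grips with 3 to 60 N. Pads are 32 mm wide; open, the fingers measure 118 mm over their backs; the gripper's body (76 mm by 178 mm) begins 60 mm behind the grasp point.
Start: joints at [72.078, 18.312, 89.639, -0, 72.044, -1.146], TCP at [165.966, 550.542, 227.976] pointing down, gripper open.
Joint ranges: [-177.97, 177.97], [-48.28, 115.42], [12.27, 149.76], [-77.06, 257.06], [2.81, 150.46], [-146.56, 146.56]. Speed limits (degrees/s): [147.25, 147.25, 180, 180, 180, 180].

INTERFACE

Orientations are given as [roll, pitch, yaw] about the fixed x, y, z axes, in that order (R = Rz(yaw) Ry(pitch) Rx(roll)).
In Python, from workcell import env gives the robot as it stands.
- The arm moves only by the tool arm_command, never from a script. Its argument "motion" is a list of rows, each an object with "offset": the shift along the tool's x, y, z in m, a list of three; "spin": the turn about the tool's z in rad. In form: [{"offset": [tx, ty, tz], "spin": spin}, ...]. A call has 1 to 5 rows; each row shifts and turns the commanded pose from where the row before left it, along the tool's axes as they then stand; what a row does not reach is not made up. A row lasts 1/8 s, in which the tool goes at most 62.5 mm and 10.7 degrees, less where a joint would pass 70% of its speed; a pose out of reach is approached as far as the arm can. A call with a gripper value outside its range is refused whole. "jaw" is the finger opening in m, from 0 to 0.0912, set as the call begins (left out, the last holds). The fingers move at their own pace and stop on an object; "newtons" is the grip in N (left out, the last holds). Time passes only in rows, so rows that do not move let the fingers close. It gives the time, the measured TCP pose, the force, the opening and the grip force at its end, in the units of the state.
- env.state(): the state, without advancing time (a new reading comes with each control period).
- env.grab_frame(name): name is "scene" or "top" or "wrist"; returns (picture, depth): 384x512x3 uint8, blue, green, red; 384x512 float32, mm along the optical axis (not along the pixel's ray), 0 where there is no reading.
- env.camera_model(name): a dict with "fx", "fy", "cx", "cy" (pixels), "eye" and "rotation" of the camera in the world; the wrist camera has in their place "hand_eye" (4x4, takes a point from camera to tool coordinates, whose origin is the TCP and whose axes are the flange's). Camera axes: x right, y down, z forward; pixel columns grow to the right and rows downward; lengths in mm; the calibration is good to about 2 mm. A picture is of the moment at which its call begins: read the wrist's pose just before it. camera_model takes no time and is no camera call.
- env.job_done(): hands the job in; it is judged then, once.
Trained networks look in the newest picture that a camera, given by its name, has taken for a name from the list of things; names that differ only in an ending like _2 or _b are one class to them, and where a whole thing is asked for, a point or a joint stands for the part that bears it (a point fixed in the world has none). Each returns a list of dicts, best first, with "score" (0 to 1); they miss things now and then, are a little off and sometimes report something else, mostly with a low value. They report only what shows in the picture. A call takes as long as a camera call. They do not tell look-alikes from the thing itself.
- env.boxes_of(camera, target): "bbox" ([left, top, right, bottom] in pixels, round what is visible of it).
- env.pinpoint(camera, target): "location" ([column, row] in pixels: a listed point, or the origin of a listed thing).
The state is a dict: "time_s": time; "qpos": joint angles; "qvel": joint speeds; "effort": joint torques, N m; "ee_pos": TCP position; "ee_rot": TCP orientation; "force": force on the tool from outside, world axes, zero at the start; "torque": the same for the moment, N m; "gripper_width": finger opening in mm; "gripper_force": force on a finger pad.
Only numpy, scipy, OpenCV 4.12 (cv2) and the standard library are available. Lean on these libraries where they do the work, as an engineer would, in place of code of your own. Each camera call takes 0.05 s, during which the arm holds its last target. There are 200 camera calls.

TASK

Get the cap torque tester ready for the taller of the two spice jars: turn the numbered click sleeve until the 6 clicks in at the pointer, stand the taller jar upright on the deck between the two V jaws, and push the sliding jaw firmly home on it so that the jar is held against the fixed jaw. Move the jaw back first if it is in the way, and leave the other things on the bench where they are.

Things in the scene. Friction and masses are not known exactly. Their poses are not given: they have to be found in the camera images.
- tester: cap torque tester, fixed: a low white box 124 x 308 mm, steel deck 40 mm above the bench. Origin on the bench, midway front to back, 142 mm from its fixed-jaw end; x points away from the front, y along the box towards the fixed jaw. Along its y axis stand fixed V jaw, sliding V jaw and click sleeve (last). Turned up to 0.4 rad from facing the robot.
- nest (a point): point on the deck at tester (0, 75, 40) mm: centre of the taller jar's underside when the jar bears on both rubber pads of the fixed V jaw, which lies on its +y side. The pads' faces lie 21 mm from the jar's axis, 45 degrees either side of tester y (the pads reach back to 8 mm short of the jar axis). Both jaws are 38 mm high above the deck and 66 mm wide.
- jaw (a joint): travel (m) of the sliding V jaw along tester +y: 0 fully open, 0.060 at its stop, about 0.044 on the taller jar in the nest; below 0.025 there is room to lower the jar in. Starts anywhere from 0.004 to 0.052. Slides with about 2 N of friction and stays where it is left. The jar is held once the jaw has been pushed onto it with more than 5 N.
- jaw_fin (a point): top centre of the sliding jaw's black thumb fin, by which it is moved: an upright plate 14 mm thick (tester y) and 30 mm wide (tester x), top 86 mm above the deck, free of other parts for its upper 45 mm. It lies 78 mm on the -y side of the jaw's V centre.
- jaw_v (a point): centre of the sliding jaw's V at deck height: coincides with the axis of the taller jar when both pads touch the jar.
- sleeve (a joint): angle of the click sleeve (rad): 0 when figure 0 stands at the pointer, grows as the sleeve is turned clockwise seen from above, 0.5236 rad a click, figures 0 to 9 one per click, so figure 6 is at 3.1416. It starts between 1 and 4. It needs about 0.15 N m to pass a click and falls into the nearest click when let go.
- sleeve_top (a point): centre of the click sleeve's top, on its upright axis, 50 mm above the deck, tester y = -122 mm. The knurled grip is a dark cylinder 44 mm in diameter, 34 mm high; under it a bright flange of 72 mm diameter bears the figures. Pointer: small dark block with a white line at the flange's edge on the tester's front. A line on the sleeve's top points to figure 0.
- spice_jar_a: the taller spice jar, 106 mm high, glass body 42 mm in diameter, screw cap 45 mm in diameter over its top 21 mm. Origin at the centre of its underside, z up. About 0.11 kg. Stands loose on the bench at the robot's left.
- spice_jar_b: the shorter spice jar, 96 mm high, 42 mm in diameter, to be left alone. Origin at the centre of its underside.
- sugar_jar: sugar jar, 89 mm in diameter, 137 mm high, to be left alone. Origin at the centre of its underside.
- stamp_a: upright wooden stamp, 27 mm in diameter, 77 mm high, to be left alone. Origin at the centre of its underside.
- syrup_bottle: syrup bottle, 40 x 62 mm, 200 mm high, to be left alone. Origin at the centre of its underside.
- bean_canister: canister with wooden lid, 102 mm in diameter, 130 mm high, behind the tester, to be left alone. Origin at the centre of its underside.
- masking_tape: roll of tape lying flat, 98 mm across, 25 mm high, behind the tester, to be left alone. Origin at the centre of its underside.
- cake_press: hand lever press, fixed furniture and an obstacle only: footplate 150 mm wide (y) and 209 mm deep, column and ball lever 356 mm high, between the jars and the tester and farther from the robot; carry things round its front (robot) side. Origin at the centre of its underside.
Mind the look-alikes: they are no part of the job. Leave any orange look-alike of the spice_jar_a alone.

How it is judged:
By the outcome, as a careful person would: the job done as asked, in the order asked, and still so for the second after the job is handed in, with the robot touching nothing.
It also fails if it takes over 72 s, if anything falls off the work surface, if the arm or the gripper's body presses on something with over 40 N, if the wrist force passes 120 N, or if a joint passes its speed limit or range.

## Working session

There is one attempt and no reset: what is moved stays moved. The work goes in short steps, Python scripts to look and compute and a tool call to move; the robot and the scene stay as the last step left them, time stands still between calls to the robot, and variables do not carry over. Pictures are saved under pics/ and viewed, at most 10 in all, crops included, and the job is handed in when it is done.

Besides the shell and the picture viewer there is one more tool, called after "Call:" as name(argument=value, ...), one argument or row to a line, values as JSON. arm_command: Moves the arm, as the interface text tells. Its arguments: {"type":"object","properties":{"motion":{"type":"array"},"jaw":{"type":"number"},"newtons":{"type":"number"}},"required":["motion"]}

```bash
mkdir -p pics; ls
cat > h.py <<'E'
import numpy as np, cv2
from scipy.spatial.transform import Rotation as Ro
from workcell import env
def model(n):
    m=env.camera_model(n)
    if 'eye' in m: return m,np.array(m['rotation'],float).reshape(3,3),np.array(m['eye'],float)
    s=env.state(); T=np.eye(4); T[:3,:3]=Ro.from_euler('xyz',s['ee_rot'],degrees=True).as_matrix(); T[:3,3]=s['ee_pos']
    W=T@np.array(m['hand_eye'],float); return m,W[:3,:3],W[:3,3]
def ray(n,u,v):
    m,R,e=model(n); return e,R@np.array([(u-m['cx'])/m['fx'],(v-m['cy'])/m['fy'],1.])
def atz(n,u,v,z):
    e,d=ray(n,u,v); return e+d*(z-e[2])/d[2]
def proj(n,p):
    m,R,e=model(n); c=R.T@(np.array(p,float)-e); return np.array([m['cx']+m['fx']*c[0]/c[2],m['cy']+m['fy']*c[1]/c[2]])
def cloud(n,dep):
    m,R,e=model(n); v,u=np.mgrid[:dep.shape[0],:dep.shape[1]]
    P=np.stack([(u-m['cx'])/m['fx']*dep,(v-m['cy'])/m['fy']*dep,dep],-1)@R.T+e
    P[dep<=0]=np.nan; return P
E
python3 - <<'E'
from h import *
print(env.state())
ims=[]
for n in ['scene','top']:
    im,d=env.grab_frame(n); cv2.imwrite(f'pics/{n}0.png',im); np.save(n+'0.npy',d)
    print(n,env.camera_model(n))
    for t in ['tester','jaw_fin','jaw_v','sleeve_top','nest','spice_jar_a']:
        print(t,[(np.round(r['location']).tolist(),round(r['score'],2)) for r in env.pinpoint(n,t)][:4])
E
```

```text
pics
{'time_s': 0.0, 'qpos': array([ 7.20764941e+01,  1.83501270e+01,  8.97074559e+01, -7.99155473e-04,
        7.20444058e+01, -1.14664133e+00]), 'qvel': array([ 0.00691135, -0.04388801,  0.07341723, -0.0015192 , -0.00455787,
        0.11323319]), 'effort': array([-9.22303479e-04, -4.12457335e+01, -2.31975138e+01,  7.25967879e-02,
        4.58420464e-02, -1.27477792e-04]), 'ee_pos': array([165.82872714, 550.0508648 , 227.12833629]), 'ee_rot': array([-1.79898017e+02, -1.28128662e-03,  1.63223381e+02]), 'force': array([-0.07569436,  0.15696987,  1.21614625]), 'torque': array([0.02144455, 0.02756654, 0.05565538]), 'gripper_force': 0.0, 'gripper_width': 91.03944351778475}
scene {'fx': 494.0333066448742, 'fy': 494.0333066448742, 'cx': 250.00893688689627, 'cy': 190.71681811334133, 'eye': array([ -76.84041642, -762.69596798, 1137.80135937]), 'rotation': array([-136.80683273,   -0.58440952,  -39.28167883])}
tester [([282.0, 260.0], 0.86), ([206.0, 222.0], 0.33), ([175.0, 140.0], 0.27)]
jaw_fin [([292.0, 236.0], 0.79)]
jaw_v [([324.0, 266.0], 0.71), ([264.0, 242.0], 0.62)]
sleeve_top [([325.0, 268.0], 0.83)]
nest [([264.0, 242.0], 0.73)]
spice_jar_a [([186.0, 199.0], 0.86), ([264.0, 202.0], 0.8)]
top {'fx': 375.46496297453024, 'fy': 375.46496297453024, 'cx': 253.02808027904015, 'cy': 193.20076210083676, 'eye': array([ 303.20311888,   24.85211356, 1261.36884643]), 'rotation': array([-169.20443013,   -1.31756979,  -90.64323311])}
tester [([312.0, 202.0], 0.82)]
jaw_fin [([323.0, 198.0], 0.69)]
jaw_v [([296.0, 204.0], 0.59)]
sleeve_top [([353.0, 189.0], 0.79)]
nest [([291.0, 209.0], 0.58)]
spice_jar_a [([158.0, 218.0], 0.75), ([248.0, 177.0], 0.6), ([209.0, 227.0], 0.59)]
```

```bash
sed -i "s/np.array(m\['rotation'\],float).reshape(3,3)/Ro.from_euler('xyz',m['rotation'],degrees=True).as_matrix()/" h.py
python3 - <<'E'
from h import *
for n in ['scene','top']:
    im=cv2.imread(f'pics/{n}0.png'); cv2.imwrite(f'pics/{n}0b.png',cv2.resize(im,(800,600),interpolation=cv2.INTER_CUBIC))
print('fin',atz('top',323,198,126),atz('scene',292,236,126))
print('slv',atz('top',353,189,90),atz('scene',325,268,90))
print('nest',atz('top',291,209,40),atz('scene',264,242,40))
print('tester',atz('top',312,202,0),atz('scene',282,260,0))
for n,c in [('top',(158,218)),('top',(248,177)),('top',(209,227)),('scene',(186,199)),('scene',(264,202))]: print(n,c,atz(n,*c,0))
E
```

```text
fin [ 502.89622715 -219.44880474  126.        ] [ 515.59993687 -226.46005211  126.        ]
slv [ 537.80975529 -325.10377535   90.        ] [ 532.40251548 -335.77675484   90.        ]
nest [ 481.99548771 -130.3615303    40.        ] [ 490.9905334  -147.57738125   40.        ]
tester [ 511.44653362 -208.14374675    0.        ] [ 510.12540713 -204.60305966    0.        ]
top (158, 218) [460.83926709 313.34562018   0.        ]
top (248, 177) [600.42892801   9.84540241   0.        ]
top (209, 227) [429.05197739 142.1503935    0.        ]
scene (186, 199) [431.12839611 153.89106036   0.        ]
scene (264, 202) [611.952483    -7.31374493   0.        ]
```

View pics/top0b.png

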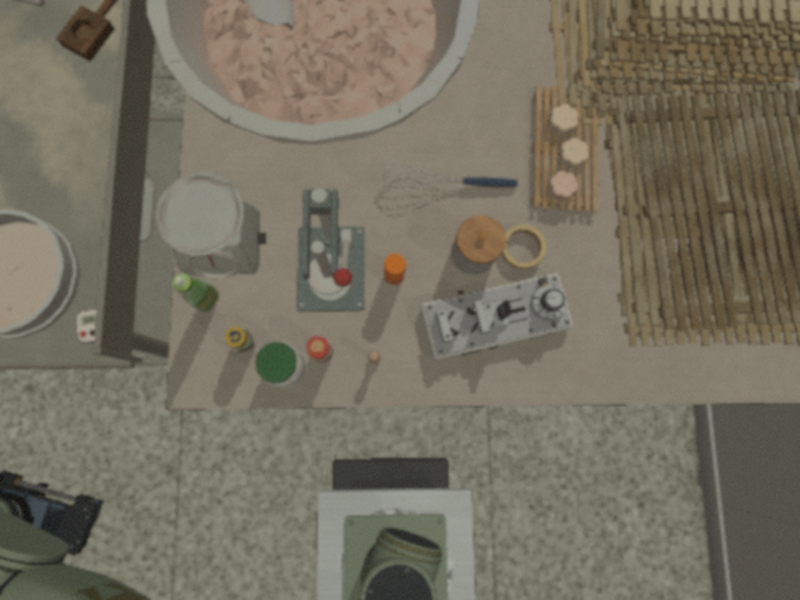

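View pics/scene0b.png

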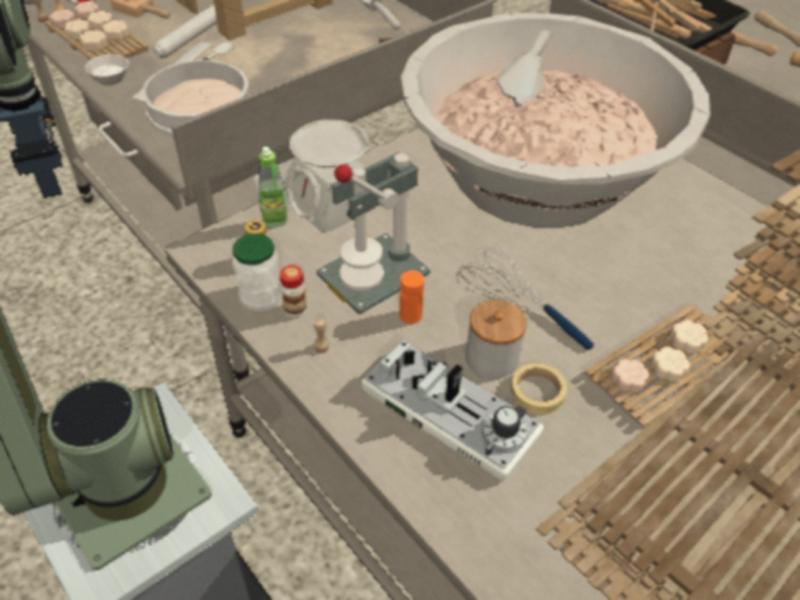

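Run:
```python
from h import *
d=np.load('top0.npy'); P=cloud('top',d); im=cv2.imread('pics/top0.png')
# jars heights
for nm,(u,v) in dict(yellow=(151,216),red=(203,223),orange=(252,171),stamp=(239,228),sugar=(177,232)).items():
    Q=P[v-9:v+10,u-9:u+10].reshape(-1,3); Q=Q[np.isfinite(Q[:,2])]; zt=np.percentile(Q[:,2],90)
    k=Q[abs(Q[:,2]-zt)<8]; print(nm,'ztop',zt.round(1),k.mean(0).round(1),len(k),np.ptp(k,axis=0).round(0))
ds=np.load('scene0.npy');S=cloud('scene',ds)
# tester deck
for n,C in (('top',P),('scene',S)):
    m=(abs(C[...,2]-40)<6)&(abs(C[...,0]-510)<130)&(C[...,1]<-20)&(C[...,1]>-400)
    m=cv2.morphologyEx(m.astype(np.uint8),cv2.MORPH_OPEN,np.ones((2,2)))
    k,l,st,_=cv2.connectedComponentsWithStats(m); i=1+np.argmax(st[1:,4]); q=C[l==i]
    r=cv2.minAreaRect(q[:,:2].astype(np.float32)); print(n,len(q),r)
    # local axes yaw
    for y in [r[2] if abs(r[2])<45 else r[2]-90]:
        a=np.radians(y); X=np.array([np.cos(a),np.sin(a)]);Y=np.array([-np.sin(a),np.cos(a)])
        c=np.array(r[0]); o=c-Y*(142-154)*-1  # origin 142 from +y end
        o=c+Y*(154-142); print('yaw',y,'origin',o,'nest',o+75*Y,'sleeve',o-122*Y)
    # fin: top points near z 126
    f=C[(abs(C[...,2]-126)<8)&(abs(C[...,0]-510)<60)&(C[...,1]<-150)&(C[...,1]>-330)]
    print('fin',len(f),f.mean(0) if len(f) else 0, 'local', ((f[:,:2]-o)@np.stack([X,Y],1)).mean(0) if len(f) else 0)
    f=C[(abs(C[...,2]-90)<6)&(np.hypot(C[...,0]-535,C[...,1]+330)<45)]
    print('sl',len(f),f.mean(0) if len(f) else 0)
```

```text
yellow ztop 97.1 [457.2 314.7  95.6] 144 [41. 40.  9.]
red ztop 107.1 [433.9 149.7 105.6] 161 [44. 41. 12.]
orange ztop 107.2 [602.   -4.6 105.6] 149 [43. 41. 12.]
stamp ztop 64.9 [417.3  41.   69.1] 19 [19. 19. 10.]
sugar ztop 139.1 [401.3 224.6 136.2] 356 [55. 55. 12.]
top 1884 ((495.6783752441406, -208.41812133789062), (114.38261413574219, 262.3184814453125), 14.136314392089844)
yaw 14.136314392089844 origin [ 492.74761917 -196.78151235] nest [ 474.43039367 -124.05270615] sleeve [ 522.5436393  -315.08703709]
fin 45 [ 506.89153331 -224.95795032  124.93699336] local [  6.83407764 -30.77754615]
sl 147 [ 530.35568599 -329.41747012   89.79016637]
scene 2164 ((510.499755859375, -228.2215576171875), (118.78264617919922, 300.7451477050781), 12.625868797302246)
yaw 12.625868797302246 origin [ 507.87674976 -216.51173956] nest [ 491.48296166 -143.32537668] sleeve [ 534.54397841 -335.56155651]
fin 57 [ 510.98371584 -228.31249838  125.13100293] local [  0.45237876 -12.19452748]
sl 213 [ 533.74262449 -333.11679528   90.2466617 ]
```

```bash
cat >> h.py <<'E'
def go(x,y,z,yaw=None):
    """tool-axis offset (m) from the measured pose to the target, done before the spin (rad)"""
    s=env.state(); R=Ro.from_euler('xyz',s['ee_rot'],degrees=True)
    o=R.inv().apply(np.array([x,y,z])-s['ee_pos'])/1000
    sp=None if yaw is None else np.radians((s['ee_rot'][2]-yaw+180)%360-180)
    print('pos',s['ee_pos'].round(1),'yaw',s['ee_rot'][2].round(1),'q6',s['qpos'][5].round(0),'OFFSET',o.round(4),'SPIN',sp,'t',s['time_s'])
E
python3 - <<'E'
from h import *
m=env.camera_model('wrist'); print(m)
go(532,-331,228,103)
E
```

```text
{'fx': 321.7250239361331, 'fy': 321.7250239361331, 'cx': 258.86714665232256, 'cy': 191.3446033917712, 'hand_eye': array([[ 1.13431123e-03, -9.71522706e-01, -2.36943759e-01,
         6.57982260e+01],
       [ 9.99999278e-01,  1.00792514e-03,  6.54536124e-04,
         5.84214657e-01],
       [-3.97075135e-04, -2.36944330e-01,  9.71523148e-01,
        -1.56392698e+02],
       [ 0.00000000e+00,  0.00000000e+00,  0.00000000e+00,
         1.00000000e+00]])}
pos [166.  550.5 228. ] yaw 163.2 q6 -1.0 OFFSET [-6.049e-01 -7.383e-01 -1.000e-04] SPIN 1.0510696468166898 t 0.7
```

Call:
arm_command(
  motion=[
    {"offset": [-0.0378,-0.0461,0],"spin": 0},
    {"offset": [-0.0378,-0.0461,0],"spin": 0},
    {"offset": [-0.0378,-0.0461,0],"spin": 0},
    {"offset": [-0.0378,-0.0461,0],"spin": 0},
    {"offset": [-0.0378,-0.0461,0],"spin": 0},
  ],
)

```text
time_s: 1.32
ee_pos: [280.9, 273.6, 228.2]
ee_rot: [179.9, 0.1, 163.3]
force: [1.1, 0.3, 0.0]
gripper_width: 91.5
gripper_force: 0.0
```

Call:
arm_command(
  motion=[
    {"offset": [-0.0378,-0.0461,0],"spin": 0},
    {"offset": [-0.0378,-0.0461,0],"spin": 0},
    {"offset": [-0.0378,-0.0461,0],"spin": 0},
    {"offset": [-0.0378,-0.0461,0],"spin": 0},
    {"offset": [-0.0378,-0.0461,0],"spin": 0},
  ],
)

```text
time_s: 1.95
ee_pos: [395.4, -1.9, 228.4]
ee_rot: [180.0, 0.1, 163.2]
force: [1.5, -0.1, -0.3]
gripper_width: 91.1
gripper_force: 0.0
```

Call:
arm_command(
  motion=[
    {"offset": [-0.0378,-0.0461,0],"spin": 0},
    {"offset": [-0.0378,-0.0461,0],"spin": 0},
    {"offset": [-0.0378,-0.0461,0],"spin": 0},
    {"offset": [-0.0378,-0.0461,0],"spin": 0},
    {"offset": [-0.0378,-0.0461,0],"spin": 0},
  ],
)

```text
time_s: 2.58
ee_pos: [509.8, -277.2, 228.0]
ee_rot: [180.0, 0.0, 163.2]
force: [0.7, 0.8, 0.2]
gripper_width: 91.6
gripper_force: 0.0
```

Call:
arm_command(
  motion=[
    {"offset": [-0.0378,-0.0461,0],"spin": 0.175},
    {"offset": [0,0,0.01],"spin": 0.175},
    {"offset": [0,0,0.01],"spin": 0.175},
    {"offset": [0,0,0.01],"spin": 0.175},
    {"offset": [0,0,0.01],"spin": 0.175},
  ],
)

```text
time_s: 3.2
ee_pos: [532.1, -330.3, 187.5]
ee_rot: [-180.0, -0.0, 112.8]
force: [-0.1, -0.7, -0.6]
gripper_width: 91.0
gripper_force: 0.0
```

Call:
arm_command(
  motion=[
    {"offset": [0,0,0.015],"spin": 0.175},
    {"offset": [0,0,0],"spin": 0},
    {"offset": [0,0,0],"spin": 0},
  ],
)

```text
time_s: 3.58
ee_pos: [532.4, -330.4, 173.4]
ee_rot: [180.0, 0.0, 103.2]
force: [0.1, 0.5, -0.5]
gripper_width: 91.0
gripper_force: 0.0
```

Run:
```python
from h import *
im,d=env.grab_frame('wrist'); cv2.imwrite('pics/w1.png',cv2.resize(im,(800,600),interpolation=cv2.INTER_CUBIC)); np.save('w1.npy',d)
for t in ['sleeve_top','jaw_fin']:
    r=env.pinpoint('wrist',t); print(t,[(np.round(q['location'],1).tolist(),round(q['score'],2),atz('wrist',*q['location'],90 if t[0]=='s' else 126).round(1)) for q in r[:3]])
C=cloud('wrist',d)
for z,c,r in ((90,(532,-331),40),(126,(509,-226),40)):
    m=(abs(C[...,2]-z)<4)&(np.hypot(C[...,0]-c[0],C[...,1]-c[1])<r); q=C[m]; print(z,len(q),q.mean(0).round(1) if len(q) else '', cv2.minAreaRect(q[:,:2].astype(np.float32)) if len(q) else '')
```

```text
sleeve_top [([261.5, 200.9], 0.73, array([ 535.3, -329.4,   90. ])), ([418.9, 58.1], 0.2, array([ 618.5, -203.7,   90. ]))]
jaw_fin [([264.5, 36.4], 0.7, array([ 511.4, -222.4,  126. ]))]
90 2381 [ 533.8 -328.    90.3] ((534.4293212890625, -329.50555419921875), (44.3902587890625, 44.04734802246094), 5.255702495574951)
126 1195 [ 510.7 -224.5  125.1] ((510.7489013671875, -224.38783264160156), (29.29667854309082, 14.308181762695312), 13.285920143127441)
```

View pics/w1.png

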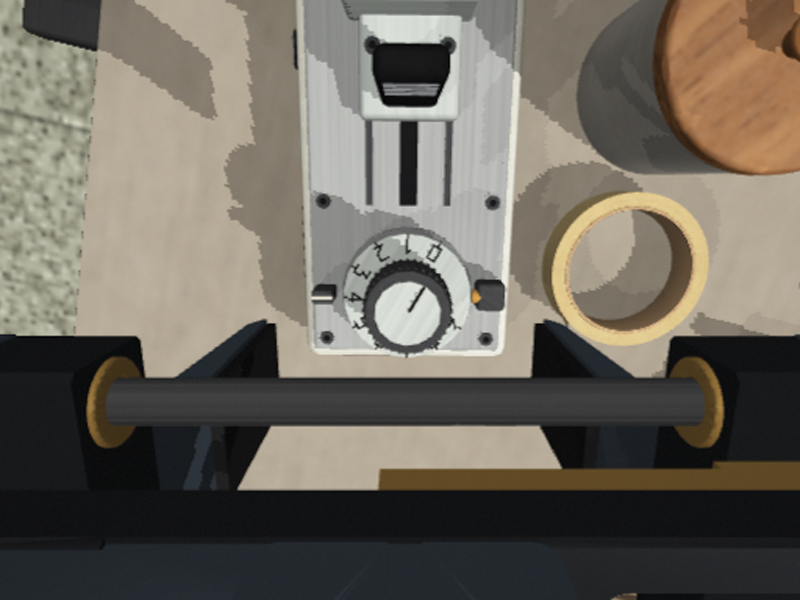

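Call:
arm_command(
  motion=[
    {"offset": [0,0,0],"spin": 0.175},
    {"offset": [0,0,0],"spin": 0.175},
    {"offset": [0,0,0],"spin": 0.175},
    {"offset": [0,0,0],"spin": 0.175},
    {"offset": [0,0,0],"spin": 0.175},
  ],
)

```text
time_s: 4.35
ee_pos: [532.3, -330.3, 173.5]
ee_rot: [180.0, -0.0, 52.7]
force: [0.3, -0.1, -0.3]
gripper_width: 91.3
gripper_force: 0.0
```

Call:
arm_command(
  motion=[
    {"offset": [0,0,0],"spin": 0.175},
    {"offset": [0.002,0.0007,0.03],"spin": 0},
    {"offset": [0,0,0.035],"spin": 0},
    {"offset": [0,0,0.03],"spin": 0},
    {"offset": [0,0,0],"spin": 0},
  ],
)

```text
time_s: 4.97
ee_pos: [532.8, -328.5, 76.1]
ee_rot: [-179.7, 0.1, 42.9]
force: [0.6, -0.3, 0.7]
gripper_width: 91.4
gripper_force: 0.0
```

Run:
```python
from h import *
go(534.4,-329.5,78,43)
d=np.load('w1.npy')
# heights of blocks beside the flange in earlier frame (pose then)
m=env.camera_model('wrist'); T=np.eye(4); T[:3,:3]=Ro.from_euler('xyz',[180,0,103.2],degrees=True).as_matrix(); T[:3,3]=[532.4,-330.4,173.4]
W=T@m['hand_eye']; v,u=np.mgrid[:384,:512]
P=np.stack([(u-m['cx'])/m['fx']*d,(v-m['cy'])/m['fy']*d,d],-1)@W[:3,:3].T+W[:3,3]
for a,b in ((206,188),(312,189),(225,190)): print(P[b,a].round(1))
```

```text
pos [ 532.8 -328.5   76.1] yaw 42.9 q6 14.0 OFFSET [ 0.0005  0.0018 -0.0019] SPIN -0.0010118078551094587 t 4.975
[ 487.  -337.3   57.3]
[ 577.5 -317.5   54.6]
[ 503.3 -335.7   55.3]
```

Call:
arm_command(
  motion=[
    {"offset": [0.0005,0.0018,-0.001],"spin": 0},
    {"offset": [0,0,0],"spin": 0},
    {"offset": [0,0,0],"spin": 0},
    {"offset": [0,0,0],"spin": 0},
    {"offset": [0,0,0],"spin": 0},
  ],
  jaw=0.03,
  newtons=40,
)

```text
time_s: 5.6
ee_pos: [534.4, -329.1, 79.0]
ee_rot: [-179.7, 0.0, 42.9]
force: [-5.1, 5.7, 6.9]
gripper_width: 44.2
gripper_force: 4.2
```

Call:
arm_command(
  motion=[
    {"offset": [0,0,0],"spin": 0},
    {"offset": [0,0,0],"spin": 0},
  ],
)

```text
time_s: 5.85
ee_pos: [534.3, -328.9, 79.0]
ee_rot: [-179.7, 0.0, 42.9]
force: [-3.4, 3.4, 4.6]
gripper_width: 43.2
gripper_force: 40.0
```

Gripped. Turn 2 clicks clockwise (60°, slightly over for lag).

Call:
arm_command(
  motion=[
    {"offset": [0,0,0],"spin": 0.12},
    {"offset": [0,0,0],"spin": 0.12},
    {"offset": [0,0,0],"spin": 0.12},
    {"offset": [0,0,0],"spin": 0.12},
    {"offset": [0,0,0],"spin": 0.12},
  ],
)

```text
time_s: 6.48
ee_pos: [534.5, -329.4, 79.0]
ee_rot: [-179.9, 0.1, 8.3]
force: [-2.1, 2.2, 5.4]
gripper_width: 42.9
gripper_force: 40.0
```

Call:
arm_command(
  motion=[
    {"offset": [0,0,0],"spin": 0.12},
    {"offset": [0,0,0],"spin": 0.12},
    {"offset": [0,0,0],"spin": 0.12},
    {"offset": [0,0,0],"spin": 0.12},
    {"offset": [0,0,0],"spin": 0},
  ],
)

```text
time_s: 7.1
ee_pos: [534.6, -329.9, 79.0]
ee_rot: [-180.0, 0.1, -18.9]
force: [-3.6, 0.9, 5.9]
gripper_width: 43.4
gripper_force: 40.0
```

Call:
arm_command(
  motion=[
    {"offset": [0,0,0],"spin": 0},
  ],
)

```text
time_s: 7.22
ee_pos: [534.5, -329.9, 79.0]
ee_rot: [-180.0, 0.1, -18.8]
force: [-6.2, 2.2, 3.7]
gripper_width: 43.3
gripper_force: 40.0
```

Call:
arm_command(
  motion=[
    {"offset": [0,0,0],"spin": 0},
    {"offset": [0,0,0],"spin": 0},
    {"offset": [0,0,0],"spin": 0},
    {"offset": [0,0,-0.03],"spin": 0},
    {"offset": [0,0,-0.05],"spin": 0},
  ],
  jaw=0.09,
)

```text
time_s: 7.85
ee_pos: [534.9, -329.8, 157.8]
ee_rot: [-179.9, 0.2, -19.0]
force: [0.2, -0.8, 0.9]
gripper_width: 88.8
gripper_force: 0.0
```

Call:
arm_command(
  motion=[
    {"offset": [0,0,-0.03],"spin": -0.175},
    {"offset": [0,0,0],"spin": -0.175},
    {"offset": [0,0,0],"spin": 0},
  ],
)

```text
time_s: 8.22
ee_pos: [535.8, -330.4, 189.1]
ee_rot: [180.0, -0.0, 1.0]
force: [0.3, 0.3, 0.4]
gripper_width: 90.0
gripper_force: 0.0
```

Run:
```python
from h import *
im,d=env.grab_frame('wrist'); cv2.imwrite('pics/w2.png',cv2.resize(im,(800,600),interpolation=cv2.INTER_CUBIC))
C=cloud('wrist',d)
for z,c,r in ((90,(534,-329),40),(126,(509,-226),40)):
    m=(abs(C[...,2]-z)<4)&(np.hypot(C[...,0]-c[0],C[...,1]-c[1])<r); q=C[m]; print(z,len(q), cv2.minAreaRect(q[:,:2].astype(np.float32)) if len(q) else '')
go(522,-277,180,13)
```

```text
90 2081 ((533.6840209960938, -328.8782653808594), (43.206966400146484, 42.518646240234375), 0.3703148663043976)
126 337 ((517.6355590820312, -222.86972045898438), (15.831969261169434, 13.455657005310059), 10.67775821685791)
pos [ 535.6 -330.3  188.6] yaw 0.9 q6 56.0 OFFSET [-0.0128 -0.0535  0.0086] SPIN -0.21092147902187894 t 8.275
```

View pics/w2.png

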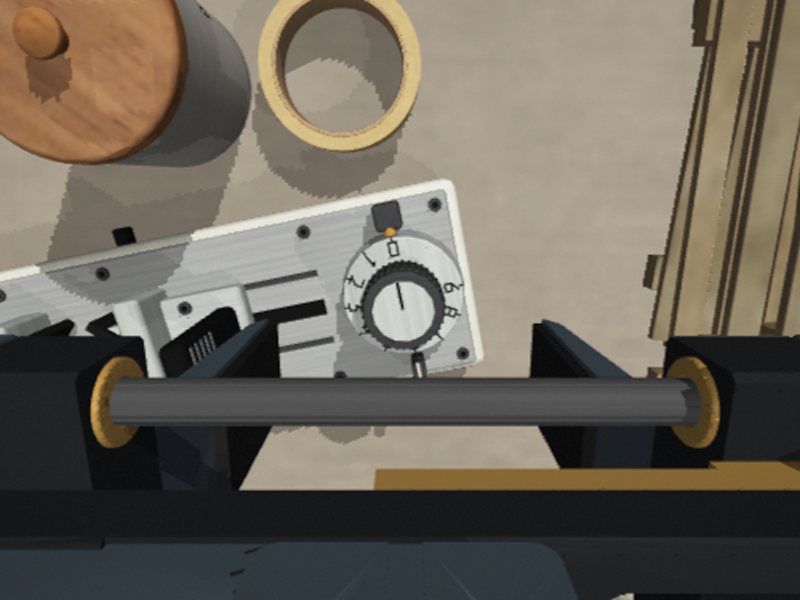

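Call:
arm_command(
  motion=[
    {"offset": [-0.0116,-0.0531,0],"spin": 0},
    {"offset": [-0.0116,-0.0531,0],"spin": -0.105},
    {"offset": [0,0,0],"spin": -0.106},
    {"offset": [0,0,0],"spin": 0},
  ],
  jaw=0.06,
)

```text
time_s: 8.78
ee_pos: [510.4, -224.1, 188.6]
ee_rot: [-180.0, 0.0, 13.0]
force: [-0.0, -1.3, 0.2]
gripper_width: 60.1
gripper_force: 0.0
```

Run:
```python
from h import *
im,d=env.grab_frame('wrist')
C=cloud('wrist',d)
m=(abs(C[...,2]-126)<5)&(np.hypot(C[...,0]-510,C[...,1]+225)<40); q=C[m]; print(len(q), cv2.minAreaRect(q[:,:2].astype(np.float32)) if len(q) else '',q[:,2].mean() if len(q) else '')
go(510.7,-224.4,112,13)
P=cloud('top',np.load('top0.npy')); k=P[(P[...,2]>110)&(np.hypot(P[...,0]-434,P[...,1]-150)<170)]
for a in np.unique(np.round(k[:,:2]/25)*25,axis=0): 
    z=k[(np.abs(k[:,:2]-a)<=12.5).all(1)][:,2]
    if len(z): print(a,z.max().round(0),end='; ')
```

```text
755 ((511.3724670410156, -224.23370361328125), (28.970619201660156, 14.464475631713867), 12.68518352508545) 124.72242179185604
pos [ 510.5 -224.6  188.6] yaw 13.0 q6 52.0 OFFSET [ 0.0002 -0.0001  0.0766] SPIN -0.00019890916632004098 t 8.825
[350. 225.] 112.0; [375. 200.] 143.0; [375. 225.] 140.0; [375. 250.] 142.0; [400. 175.] 115.0; [400. 200.] 141.0; [400. 225.] 142.0; [400. 250.] 141.0; [400. 275.] 137.0; [425. 125.] 110.0; [425. 150.] 112.0; [425. 175.] 110.0; [425. 200.] 142.0; [425. 225.] 141.0; [425. 250.] 140.0; [425. 275.] 137.0; [450. 150.] 111.0; [450. 200.] 127.0; [450. 225.] 140.0; [450. 250.] 135.0; [500.  75.] 352.0; [500. 100.] 354.0; [525.  75.] 357.0; [525. 100.] 354.0; [550.  75.] 326.0; [550. 100.] 322.0; [550. 125.] 211.0; [550. 150.] 256.0; [550. 175.] 257.0; [575.  75.] 300.0; [575. 100.] 298.0; [575. 125.] 283.0; [575. 150.] 280.0; [575. 175.] 255.0; [600.  75.] 269.0; [600. 100.] 268.0; [600. 125.] 284.0; [600. 150.] 281.0; [600. 175.] 252.0;
```

Call:
arm_command(
  motion=[
    {"offset": [0.0005,0,0.038],"spin": 0},
    {"offset": [0,0,0.0385],"spin": 0},
    {"offset": [0,0,0],"spin": 0},
  ],
)

```text
time_s: 9.2
ee_pos: [509.0, -224.2, 109.5]
ee_rot: [-179.7, 0.3, 13.0]
force: [1.0, -0.8, 0.3]
gripper_width: 60.4
gripper_force: 0.0
```

Call:
arm_command(
  motion=[
    {"offset": [0,0,0],"spin": 0},
    {"offset": [0,0,0],"spin": 0},
    {"offset": [0,0,0],"spin": 0},
    {"offset": [0,0,0],"spin": 0},
    {"offset": [0,0,0],"spin": 0},
  ],
  jaw=0.005,
  newtons=15,
)

```text
time_s: 9.82
ee_pos: [511.1, -224.4, 112.7]
ee_rot: [180.0, -0.0, 13.1]
force: [-0.4, 0.6, 1.0]
gripper_width: 14.3
gripper_force: 15.0
```

Call:
arm_command(
  motion=[
    {"offset": [0,0.006,0],"spin": 0},
    {"offset": [0,0.008,0],"spin": 0},
    {"offset": [0,0.008,0],"spin": 0},
    {"offset": [0,0,0],"spin": 0},
  ],
)

```text
time_s: 10.32
ee_pos: [516.3, -247.6, 112.7]
ee_rot: [179.9, -0.0, 13.1]
force: [-1.3, -2.8, 4.8]
gripper_width: 13.9
gripper_force: 15.0
```

Call:
arm_command(
  motion=[
    {"offset": [0,0,0],"spin": 0},
    {"offset": [0,0,0],"spin": 0},
    {"offset": [0,0,0],"spin": 0},
    {"offset": [0,0,-0.03],"spin": 0},
    {"offset": [0,0,-0.05],"spin": -0.175},
  ],
  jaw=0.09,
)

```text
time_s: 10.95
ee_pos: [514.9, -245.2, 191.4]
ee_rot: [-179.8, 0.2, 23.5]
force: [0.3, -0.4, 1.0]
gripper_width: 60.6
gripper_force: 0.0
```

Call:
arm_command(
  motion=[
    {"offset": [0,0,-0.04],"spin": -0.175},
    {"offset": [0,0,0],"spin": -0.175},
    {"offset": [0,0,0],"spin": -0.175},
    {"offset": [0,0,0],"spin": -0.175},
    {"offset": [0,0,0],"spin": -0.175},
  ],
)

```text
time_s: 11.58
ee_pos: [516.0, -245.7, 232.3]
ee_rot: [-180.0, -0.0, 73.7]
force: [0.2, 1.0, -0.5]
gripper_width: 89.8
gripper_force: 0.0
```

Call:
arm_command(
  motion=[
    {"offset": [0,0,0],"spin": -0.175},
    {"offset": [0,0,0],"spin": -0.175},
    {"offset": [0,0,0],"spin": -0.175},
    {"offset": [0,0,0],"spin": -0.17},
  ],
)

```text
time_s: 12.08
ee_pos: [516.0, -245.7, 232.2]
ee_rot: [-180.0, -0.0, 113.5]
force: [0.4, -0.0, -0.3]
gripper_width: 89.8
gripper_force: 0.0
```

Call:
arm_command(
  motion=[
    {"offset": [0.0569,-0.0076,0],"spin": 0},
    {"offset": [0.0569,-0.0076,0],"spin": 0},
    {"offset": [0.0569,-0.0076,0],"spin": 0},
    {"offset": [0.0569,-0.0076,0],"spin": 0},
    {"offset": [0.0569,-0.0076,0],"spin": 0},
  ],
)

```text
time_s: 12.7
ee_pos: [368.1, 2.2, 232.4]
ee_rot: [179.9, -0.0, 113.1]
force: [0.4, 0.7, -0.8]
gripper_width: 90.3
gripper_force: 0.0
```

Call:
arm_command(
  motion=[
    {"offset": [0.046,0.0195,0],"spin": 0},
    {"offset": [0.046,0.0195,0],"spin": 0},
    {"offset": [0.046,0.0195,0],"spin": 0},
    {"offset": [0,0,0],"spin": 0},
  ],
)

```text
time_s: 13.2
ee_pos: [368.5, 153.3, 232.4]
ee_rot: [180.0, -0.0, 113.5]
force: [-0.1, -0.1, 0.3]
gripper_width: 90.2
gripper_force: 0.0
```

Run:
```python
from h import *
im,d=env.grab_frame('wrist'); cv2.imwrite('pics/w3.png',cv2.resize(im,(800,600),interpolation=cv2.INTER_CUBIC))
C=cloud('wrist',d)
m=(abs(C[...,2]-106)<5)&(np.hypot(C[...,0]-434,C[...,1]-150)<45); q=C[m]; print(len(q), cv2.minEnclosingCircle(q[:,:2].astype(np.float32)) if len(q) else '',q.mean(0) if len(q) else '')
m=(abs(C[...,2]-138)<6)&(np.hypot(C[...,0]-401,C[...,1]-225)<60); q=C[m]; print(len(q), cv2.minEnclosingCircle(q[:,:2].astype(np.float32)) if len(q) else '')
go(434,150,200,113)
```

```text
1502 ((427.424560546875, 158.66558837890625), 34.17045211791992) [433.36254039 151.01304198 105.88701819]
8139 ((404.9718933105469, 226.4778594970703), 39.44052505493164)
pos [368.4 151.6 232.3] yaw 113.4 q6 -3.0 OFFSET [-0.0275  0.0596  0.0323] SPIN 0.006609890424754375 t 13.25
```

View pics/w3.png

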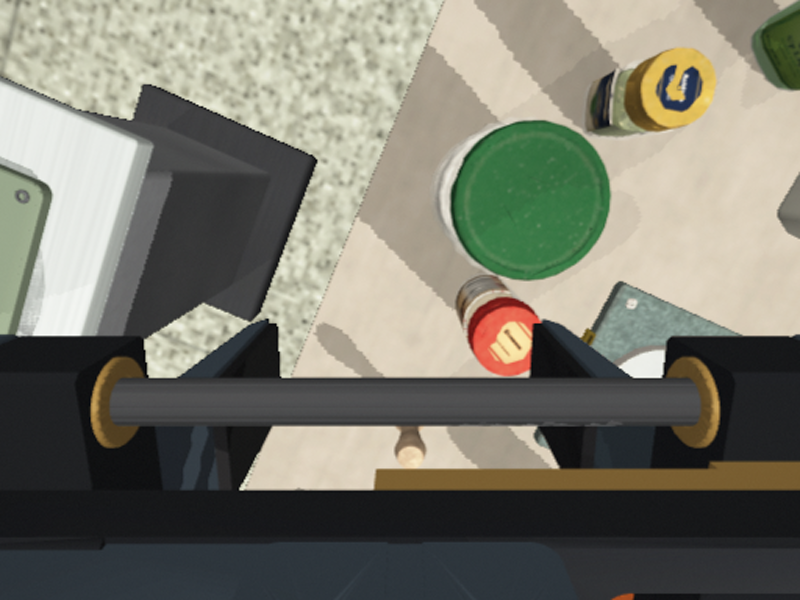

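Call:
arm_command(
  motion=[
    {"offset": [-0.0135,0.03,0],"spin": 0},
    {"offset": [-0.0135,0.03,0],"spin": 0},
    {"offset": [0,0,0.03],"spin": 0},
    {"offset": [0,0,0],"spin": 0},
  ],
)

```text
time_s: 13.75
ee_pos: [433.1, 147.5, 200.6]
ee_rot: [-179.7, -0.0, 113.0]
force: [-0.3, -0.5, 0.3]
gripper_width: 89.9
gripper_force: 0.0
```

Run:
```python
from h import *
im,d=env.grab_frame('wrist')
C=cloud('wrist',d); z=C[...,2]
m=((abs(z-106)<4)&(np.hypot(C[...,0]-434,C[...,1]-150)<45)).astype(np.uint8)
k,l,st,_=cv2.connectedComponentsWithStats(m); i=1+np.argmax(st[1:,4]); q=C[l==i]
print(len(q), cv2.minEnclosingCircle(q[:,:2].astype(np.float32)),q.mean(0),q[:,:2].min(0),q[:,:2].max(0))
go(434,150.5,82,113.4)
s=cv2.imread('pics/scene0.png'); a=s[130:230,140:290]; cv2.imwrite('pics/crop.png',cv2.resize(a,(780,520),interpolation=cv2.INTER_CUBIC))
```

```text
2249 ((438.14837646484375, 153.28379821777344), 22.070032119750977) [437.74365789 153.97555826 107.29559754] [416.16682713 131.52155341] [460.21493571 175.04672753]
pos [433.9 148.  202. ] yaw 113.1 q6 -6.0 OFFSET [0.0022 0.0014 0.12  ] SPIN -0.006033542512027586 t 13.8
```

View pics/crop.png

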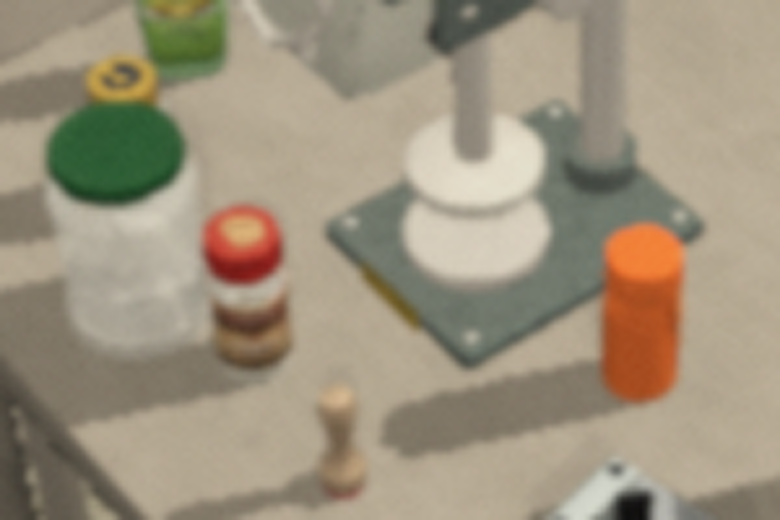

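Candidates in the crop: red cap (245,285), 106 mm high with glass body → spice_jar_a; yellow cap (120,75), 97 mm → jar b; plain orange (640,310) → look-alike. The red one it is. Re-measure now that the arm is still.

Run:
```python
from h import *
for _ in range(2):
    s=env.state(); print(s['ee_pos'].round(1),s['ee_rot'].round(2))
    M=model('wrist')
    im,d=env.grab_frame('wrist')
    m,R,e=M; v,u=np.mgrid[:384,:512]; C=np.stack([(u-m['cx'])/m['fx']*d,(v-m['cy'])/m['fy']*d,d],-1)@R.T+e; z=C[...,2]
    k,l,st,_=cv2.connectedComponentsWithStats(((abs(z-106)<4)&(np.hypot(C[...,0]-434,C[...,1]-150)<45)).astype(np.uint8)); i=1+np.argmax(st[1:,4]); q=C[l==i]
    c=cv2.minEnclosingCircle(q[:,:2].astype(np.float32)); print(c,q.mean(0).round(1))
go(c[0][0],c[0][1],82,113.4)
```

```text
[433.9 148.  202. ] [-179.85   -0.    113.05]
((437.2330627441406, 152.51605224609375), 22.178701400756836) [436.7 153.2 105.9]
[434.5 148.5 202.9] [-1.7999e+02  1.0000e-02  1.1308e+02]
((436.99163818359375, 152.57325744628906), 21.977092742919922) [436.7 153.3 106. ]
pos [434.8 148.8 203.4] yaw 113.1 q6 -6.0 OFFSET [0.0026 0.0033 0.1214] SPIN -0.005264139859442308 t 13.9
```

Call:
arm_command(
  motion=[
    {"offset": [0.0024,0.003,0.03],"spin": 0},
    {"offset": [0,0,0.04],"spin": 0},
    {"offset": [0,0,0.03],"spin": 0},
    {"offset": [0,0,0.018],"spin": 0},
    {"offset": [0,0,0],"spin": 0},
  ],
)

```text
time_s: 14.52
ee_pos: [436.0, 152.6, 84.5]
ee_rot: [-179.9, -0.0, 113.2]
force: [-0.1, 0.1, 1.1]
gripper_width: 89.5
gripper_force: 0.0
```

Call:
arm_command(
  motion=[
    {"offset": [0,0,0],"spin": 0},
    {"offset": [0,0,0],"spin": 0},
    {"offset": [0,0,0],"spin": 0},
    {"offset": [0,0,0],"spin": 0},
    {"offset": [0,0,0],"spin": 0},
  ],
  jaw=0.03,
  newtons=20,
)

```text
time_s: 15.15
ee_pos: [436.3, 152.8, 84.6]
ee_rot: [180.0, -0.0, 113.1]
force: [-0.2, -0.2, 2.4]
gripper_width: 43.9
gripper_force: 20.0
```

Call:
arm_command(
  motion=[
    {"offset": [0,0,0],"spin": 0},
    {"offset": [0,0,0],"spin": 0},
  ],
)

```text
time_s: 15.4
ee_pos: [436.4, 152.8, 84.5]
ee_rot: [180.0, -0.0, 113.2]
force: [-0.4, -0.2, 2.8]
gripper_width: 43.9
gripper_force: 20.0
```

Call:
arm_command(
  motion=[
    {"offset": [0,0,-0.03],"spin": 0},
    {"offset": [0,0,-0.06],"spin": 0},
    {"offset": [0,0,-0.06],"spin": 0},
    {"offset": [0.013,-0.0304,0],"spin": 0},
    {"offset": [0.013,-0.0304,0],"spin": 0},
  ],
)

```text
time_s: 16.02
ee_pos: [369.5, 152.8, 234.8]
ee_rot: [179.9, -0.0, 113.1]
force: [-0.6, 0.1, -0.7]
gripper_width: 43.9
gripper_force: 20.0
```

Call:
arm_command(
  motion=[
    {"offset": [-0.0352,-0.015,0],"spin": 0},
    {"offset": [-0.0352,-0.015,0],"spin": 0},
    {"offset": [-0.0352,-0.015,0],"spin": 0},
    {"offset": [-0.0352,-0.015,0],"spin": 0},
    {"offset": [0,0,0],"spin": 0},
  ],
)

```text
time_s: 16.65
ee_pos: [370.0, -1.9, 234.1]
ee_rot: [-180.0, -0.0, 112.9]
force: [-0.3, -0.3, -0.9]
gripper_width: 44.1
gripper_force: 20.0
```

Call:
arm_command(
  motion=[
    {"offset": [-0.0444,0.0141,0],"spin": 0},
    {"offset": [-0.0444,0.0141,0],"spin": 0},
    {"offset": [-0.0444,0.0141,0],"spin": 0},
    {"offset": [-0.0444,0.0141,0],"spin": 0},
    {"offset": [0,0,0],"spin": 0},
  ],
)

```text
time_s: 17.27
ee_pos: [493.9, -142.3, 233.4]
ee_rot: [-180.0, -0.0, 113.1]
force: [-1.0, 0.5, 0.3]
gripper_width: 44.2
gripper_force: 20.0
```

Run:
```python
from h import *
im,d=env.grab_frame('wrist'); cv2.imwrite('pics/w4.png',cv2.resize(im,(800,600),interpolation=cv2.INTER_CUBIC))
s=env.state(); print(s['gripper_width'],s['gripper_force'],s['force'].round(1))
go(491.7,-141.2,125,113.2)
print(atz('wrist',256,192,40), [ (n,proj('wrist',p).round(0)*1.5625) for n,p in dict(nest=(490.8,-137.3,40),fixtop=(490.8-.2207*30,-137.3+.9753*30,78)).items()])
```

```text
43.85816690556504 20.000027102068998 [-0.3 -0.3 -1.1]
pos [ 492.5 -141.   233.4] yaw 113.1 q6 -40.0 OFFSET [-1.000e-04 -6.000e-04  1.084e-01] SPIN -0.0016393745926302926 t 17.325
[ 497.69541848 -159.60382569   40.        ] [('nest', array([403.125, 268.75 ])), ('fixtop', array([412.5 , 231.25]))]
```

View pics/w4.png

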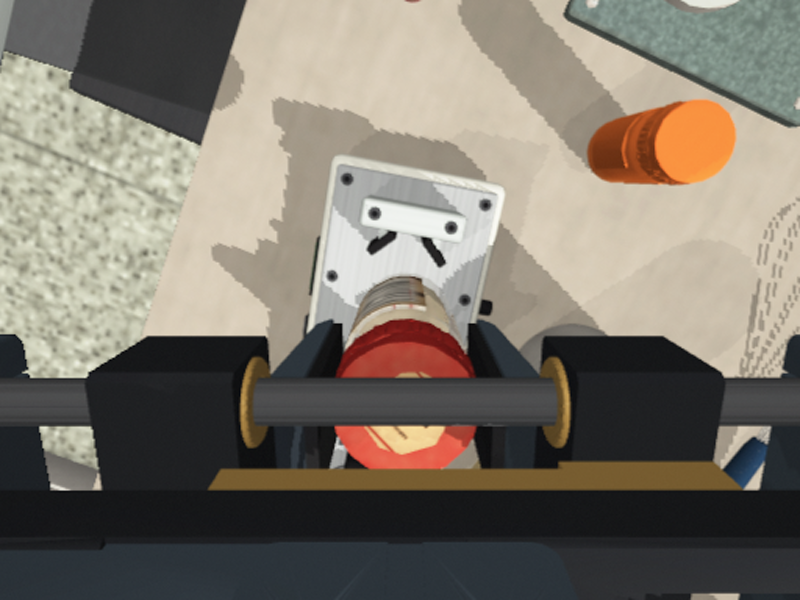

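Call:
arm_command(
  motion=[
    {"offset": [0,0,0.03],"spin": 0},
    {"offset": [0,0,0.035],"spin": 0},
    {"offset": [0,0,0.025],"spin": 0},
    {"offset": [0,0,0.012],"spin": 0},
    {"offset": [0,0,0],"spin": 0},
  ],
)

```text
time_s: 17.95
ee_pos: [491.4, -140.4, 132.2]
ee_rot: [-179.9, -0.1, 113.2]
force: [-0.6, 0.2, -1.5]
gripper_width: 43.9
gripper_force: 20.0
```

Call:
arm_command(
  motion=[
    {"offset": [0,0,0],"spin": 0},
    {"offset": [0,0,0.003],"spin": 0},
    {"offset": [0,0,0.001],"spin": 0},
    {"offset": [0,0,0],"spin": 0},
  ],
)

```text
time_s: 18.45
ee_pos: [492.1, -141.5, 128.5]
ee_rot: [180.0, 0.0, 113.1]
force: [0.5, -0.9, -1.0]
gripper_width: 43.8
gripper_force: 20.0
```

Call:
arm_command(
  motion=[
    {"offset": [0,0,0.0015],"spin": 0},
    {"offset": [0,0,0.0015],"spin": 0},
    {"offset": [0,0,0],"spin": 0},
    {"offset": [0,0,0],"spin": 0},
  ],
)

```text
time_s: 18.95
ee_pos: [492.1, -141.4, 125.4]
ee_rot: [180.0, -0.0, 113.1]
force: [-0.9, -0.2, -0.4]
gripper_width: 44.1
gripper_force: 20.0
```

Call:
arm_command(
  motion=[
    {"offset": [0,0,0.001],"spin": 0},
    {"offset": [0,0,0],"spin": 0},
  ],
)

```text
time_s: 19.2
ee_pos: [492.2, -141.5, 124.6]
ee_rot: [180.0, 0.0, 113.1]
force: [-0.1, -1.0, -0.0]
gripper_width: 44.2
gripper_force: 20.0
```

Call:
arm_command(
  motion=[
    {"offset": [0,0,0],"spin": 0},
    {"offset": [0,0,0],"spin": 0},
    {"offset": [0,0,0],"spin": 0},
    {"offset": [0,0,-0.02],"spin": 0},
    {"offset": [0,0,-0.04],"spin": 0},
  ],
  jaw=0.09,
)

```text
time_s: 19.82
ee_pos: [490.9, -141.1, 183.6]
ee_rot: [-179.8, -0.2, 113.1]
force: [0.0, -0.0, 0.4]
gripper_width: 89.3
gripper_force: 0.0
```

Call:
arm_command(
  motion=[
    {"offset": [0,0,-0.05],"spin": 0},
    {"offset": [0,0,0],"spin": 0.175},
    {"offset": [0,0,0],"spin": 0.175},
    {"offset": [0,0,0],"spin": 0.175},
    {"offset": [0,0,0],"spin": 0.175},
  ],
)

```text
time_s: 20.45
ee_pos: [492.0, -141.4, 234.4]
ee_rot: [-180.0, -0.0, 72.7]
force: [0.2, -0.3, -0.5]
gripper_width: 89.9
gripper_force: 0.0
```

Call:
arm_command(
  motion=[
    {"offset": [0,0,0],"spin": 0.175},
    {"offset": [0,0,0],"spin": 0.175},
    {"offset": [0,0,0],"spin": 0.175},
    {"offset": [0,0,0],"spin": 0.175},
    {"offset": [0,0,0],"spin": 0.175},
  ],
  jaw=0.05,
)

```text
time_s: 21.08
ee_pos: [492.0, -141.4, 234.4]
ee_rot: [-180.0, 0.0, 22.6]
force: [0.2, -0.3, 0.2]
gripper_width: 49.8
gripper_force: 0.0
```

Call:
arm_command(
  motion=[
    {"offset": [0,0,0],"spin": 0.175},
    {"offset": [0,0.052,0],"spin": 0},
    {"offset": [0,0.052,0],"spin": 0},
    {"offset": [0,0,0],"spin": 0},
    {"offset": [0,0,0],"spin": 0},
  ],
)

```text
time_s: 21.7
ee_pos: [514.9, -242.4, 234.1]
ee_rot: [-179.9, 0.0, 12.9]
force: [-0.4, -0.1, -0.7]
gripper_width: 50.1
gripper_force: 0.0
```

Run:
```python
from h import *
M=model('wrist'); im,d=env.grab_frame('wrist'); cv2.imwrite('pics/w5.png',cv2.resize(im,(800,600),interpolation=cv2.INTER_CUBIC))
m,R,e=M; v,u=np.mgrid[:384,:512]; C=np.stack([(u-m['cx'])/m['fx']*d,(v-m['cy'])/m['fy']*d,d],-1)@R.T+e
k=(abs(C[...,2]-125)<5)&(np.hypot(C[...,0]-516,C[...,1]+246)<40); q=C[k]; print(len(q), cv2.minAreaRect(q[:,:2].astype(np.float32)))
k=(abs(C[...,2]-146)<5)&(np.hypot(C[...,0]-491,C[...,1]+139)<40); q=C[k]; print(len(q), cv2.minEnclosingCircle(q[:,:2].astype(np.float32)) if len(q) else '')
go(516,-246.2,112,13)
```

```text
542 ((515.9161376953125, -247.28390502929688), (30.008901596069336, 13.926596641540527), 12.852508544921875)
2097 ((493.3854064941406, -141.4607391357422), 22.262331008911133)
pos [ 514.9 -242.   234.2] yaw 12.9 q6 51.0 OFFSET [0.0002 0.0045 0.1222] SPIN -0.0018182997806758174 t 21.75
```

View pics/w5.png

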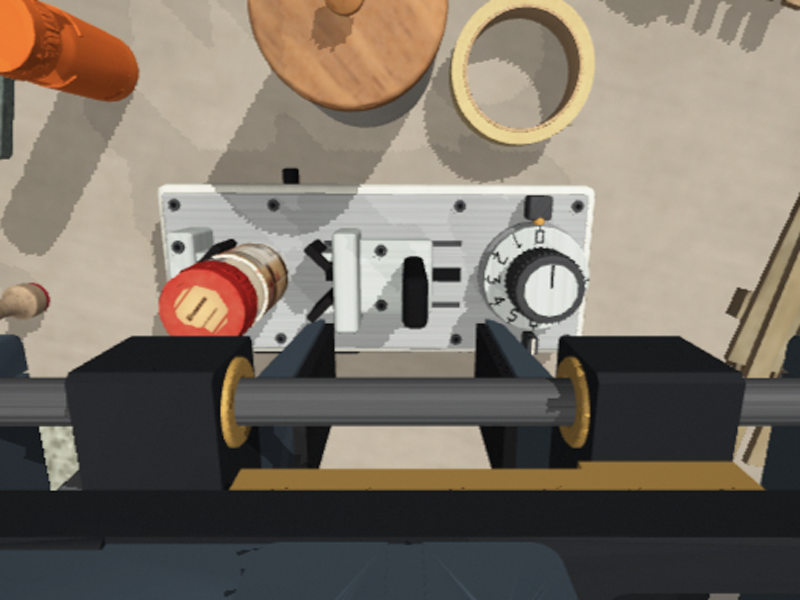

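Call:
arm_command(
  motion=[
    {"offset": [0,0.0055,0.03],"spin": 0},
    {"offset": [0,0,0.05],"spin": 0},
    {"offset": [0,0,0.042],"spin": 0},
    {"offset": [0,0,0],"spin": 0},
    {"offset": [0,0,0],"spin": 0},
  ],
)

```text
time_s: 22.38
ee_pos: [517.6, -248.0, 114.2]
ee_rot: [179.9, -0.1, 12.9]
force: [-0.1, -0.5, 0.8]
gripper_width: 49.9
gripper_force: 0.0
```

Call:
arm_command(
  motion=[
    {"offset": [0,0,0],"spin": 0},
    {"offset": [0,0,0],"spin": 0},
    {"offset": [0,0,0],"spin": 0},
    {"offset": [0,0,0],"spin": 0},
    {"offset": [0,0,0],"spin": 0},
  ],
  jaw=0.005,
  newtons=25,
)

```text
time_s: 23.0
ee_pos: [516.5, -248.1, 112.7]
ee_rot: [-180.0, -0.0, 12.8]
force: [0.3, -0.0, 2.7]
gripper_width: 13.8
gripper_force: 25.0
```

Call:
arm_command(
  motion=[
    {"offset": [0,-0.005,0],"spin": 0},
    {"offset": [0,-0.006,0],"spin": 0},
    {"offset": [0,-0.006,0],"spin": 0},
    {"offset": [0,-0.005,0],"spin": 0},
    {"offset": [0,-0.003,0],"spin": 0},
  ],
)

```text
time_s: 23.62
ee_pos: [511.0, -223.5, 112.7]
ee_rot: [180.0, -0.0, 12.9]
force: [-0.3, -1.4, 4.8]
gripper_width: 13.9
gripper_force: 25.0
```

Call:
arm_command(
  motion=[
    {"offset": [0,0,0],"spin": 0},
    {"offset": [0,0,0],"spin": 0},
  ],
)

```text
time_s: 23.88
ee_pos: [511.0, -223.2, 112.7]
ee_rot: [-179.9, -0.0, 12.9]
force: [-1.1, 0.3, 6.1]
gripper_width: 13.9
gripper_force: 25.0
```

Call:
arm_command(
  motion=[
    {"offset": [0,-0.002,0],"spin": 0},
    {"offset": [0,-0.002,0],"spin": 0},
    {"offset": [0,-0.001,0],"spin": 0},
    {"offset": [0,-0.001,0],"spin": 0},
    {"offset": [0,0,0],"spin": 0},
  ],
)

```text
time_s: 24.5
ee_pos: [509.8, -218.1, 112.7]
ee_rot: [180.0, -0.0, 12.9]
force: [0.8, -2.4, 5.3]
gripper_width: 13.4
gripper_force: 25.0
```

Call:
arm_command(
  motion=[
    {"offset": [0,-0.001,0],"spin": 0},
    {"offset": [0,-0.001,0],"spin": 0},
    {"offset": [0,0,0],"spin": 0},
  ],
)

```text
time_s: 24.88
ee_pos: [509.5, -216.4, 112.7]
ee_rot: [180.0, -0.0, 12.9]
force: [0.1, -2.4, 6.2]
gripper_width: 13.9
gripper_force: 25.0
```

Call:
arm_command(
  motion=[
    {"offset": [0,-0.001,0],"spin": 0},
    {"offset": [0,0,0],"spin": 0},
  ],
)

```text
time_s: 25.12
ee_pos: [509.4, -216.2, 112.7]
ee_rot: [179.9, -0.0, 12.9]
force: [0.5, -6.3, 4.1]
gripper_width: 14.4
gripper_force: 25.0
```

Call:
arm_command(
  motion=[
    {"offset": [0,-0.001,0],"spin": 0},
    {"offset": [0,0,0],"spin": 0},
  ],
)

```text
time_s: 25.38
ee_pos: [509.4, -216.1, 112.7]
ee_rot: [179.8, -0.1, 12.9]
force: [0.0, -8.2, 3.0]
gripper_width: 13.9
gripper_force: 25.0
```

Call:
arm_command(
  motion=[
    {"offset": [0,-0.001,0],"spin": 0},
    {"offset": [0,-0.001,0],"spin": 0},
    {"offset": [0,0,0],"spin": 0},
  ],
)

```text
time_s: 25.75
ee_pos: [509.4, -215.9, 112.7]
ee_rot: [179.6, -0.1, 13.0]
force: [1.3, -14.7, 1.6]
gripper_width: 14.3
gripper_force: 25.1
```

Call:
arm_command(
  motion=[
    {"offset": [0,-0.001,0],"spin": 0},
    {"offset": [0,-0.001,0],"spin": 0},
    {"offset": [0,0,0],"spin": 0},
    {"offset": [0,0,0],"spin": 0},
  ],
)

```text
time_s: 26.25
ee_pos: [509.4, -215.8, 112.7]
ee_rot: [179.4, -0.1, 13.0]
force: [1.6, -19.0, 0.1]
gripper_width: 14.1
gripper_force: 25.1
```

Call:
arm_command(
  motion=[
    {"offset": [0,0,0],"spin": 0},
    {"offset": [0,0,0],"spin": 0},
    {"offset": [0,0,0],"spin": 0},
    {"offset": [0,0,0],"spin": 0},
    {"offset": [0,0,-0.03],"spin": 0},
  ],
  jaw=0.05,
)

```text
time_s: 26.88
ee_pos: [506.0, -208.9, 140.4]
ee_rot: [-179.8, 0.3, 12.9]
force: [0.6, 0.1, -0.6]
gripper_width: 50.5
gripper_force: 0.0
```

Call:
arm_command(
  motion=[
    {"offset": [0,0,-0.05],"spin": 0},
    {"offset": [0,0,-0.05],"spin": 0},
    {"offset": [0,0,0],"spin": 0},
    {"offset": [0,0,0],"spin": 0},
  ],
)

```text
time_s: 27.38
ee_pos: [507.2, -209.6, 241.6]
ee_rot: [-179.9, 0.1, 12.9]
force: [0.5, -0.4, -1.0]
gripper_width: 49.9
gripper_force: 0.0
```

Run:
```python
from h import *
M=model('wrist'); im,d=env.grab_frame('wrist'); cv2.imwrite('pics/w6.png',cv2.resize(im,(800,600),interpolation=cv2.INTER_CUBIC))
m,R,e=M; v,u=np.mgrid[:384,:512]; C=np.stack([(u-m['cx'])/m['fx']*d,(v-m['cy'])/m['fy']*d,d],-1)@R.T+e
k=(abs(C[...,2]-125)<5)&(np.hypot(C[...,0]-509,C[...,1]+216)<40); q=C[k]; print('fin',len(q), cv2.minAreaRect(q[:,:2].astype(np.float32)))
k=(abs(C[...,2]-146)<6)&(np.hypot(C[...,0]-491,C[...,1]+139)<40); q=C[k]; print('cap',len(q), cv2.minEnclosingCircle(q[:,:2].astype(np.float32)) if len(q) else '',q[:,2].mean(),q[:,2].std())
print('est nest 490.8 -137.3')
env.grab_frame('scene'); P=None
```

```text
fin 538 ((508.7863464355469, -215.7625732421875), (30.12925910949707, 15.041393280029297), 12.924847602844238)
cap 2234 ((491.21661376953125, -138.4928436279297), 22.412160873413086) 145.91743332265906 1.0650948351572929
est nest 490.8 -137.3
```

View pics/w6.png

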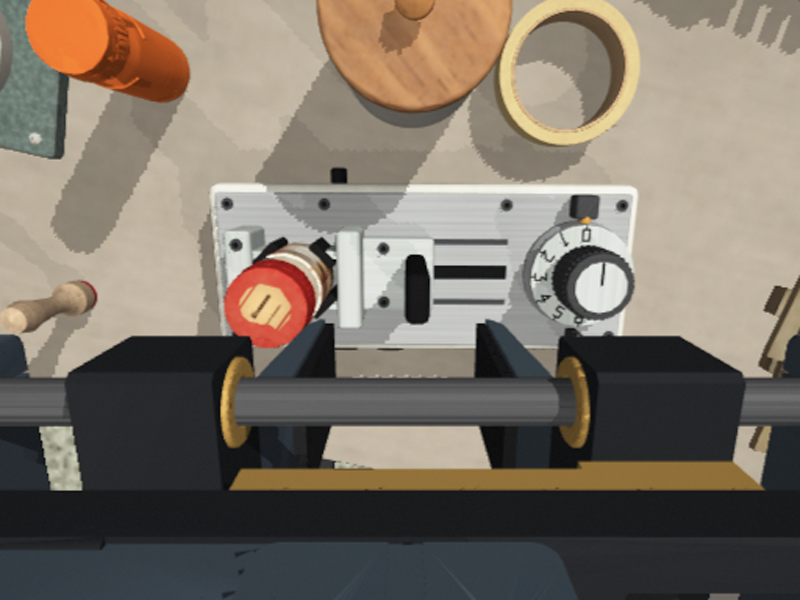

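```bash
python3 -c "
from workcell import env
print(env.state()['time_s'],env.state()['force']); print(env.job_done())"
```

```text
27.475 [-0.67974371  0.16363736 -1.00678992]
the job is handed in; nothing more can be done
None
```

The tester is ready and handed in at 27.5 s: the sleeve is clicked in at 6, and the taller, red-capped jar stands upright in the nest. The sliding jaw was pushed onto it with about 17 N, with the gripper now clear of everything; measured from the camera, the jar and jaw read 1–3 mm short of the nominal nest, within calibration error, and the jaw met a hard stop.

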